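Switch the syrup selector valve to the connected line

ROBOT

A 7-joint arm with a two-finger parallel gripper is mounted at the origin on the work surface. World frame = base frame: x ahead of the robot, y to its left, z up, the work surface at z = 0. Lengths are in mm, angles in rad, forces in N, time in s.
With the tool pointing down it reaches from about 350 to 900 mm from the base axis. Payload 8.1 kg.
Tool frame: the origin (TCP) lies on the mounting face of the last link; the fingertips stand 173 mm ahead of it and the grasp point (between the pads) lies 155 mm ahead of it (ctrl.finger_overhang is the distance from the TCP to the fingertips, in mm); z points along the fingers, y is the line along which they close (so a half turn about z gives the same grasp; the last joint's range is limited). The gripper opens to 85 mm and grips with 20 to 120 N. Pads are 22 mm wide; open, the fingers measure 114 mm over their backs; the gripper's body (76 mm by 85 mm) begins 54 mm behind the grasp point. The pads swing forward as they close: fully open they stand 13 mm farther back than shut.
Start: joints at [1.242, 0.434, 0.025, 1.573, -0.012, 1.134, -0.075], TCP at [139.904, -609.147, 404.723] pointing down, gripper open.
Joint ranges: [-2.62, 2.62], [-0.44, 2.09], [-1.27, 1.32], [0.08, 2.57], [-1.32, 4.46], [0.12, 2], [-2.74, 2.74]. Speed limits (rad/s): [2.22, 2.22, 3.01, 3.01, 3.14, 3.14, 3.14].

INTERFACE

Orientations are given as a unit quaternion [w, x, y, z].
In Python, from station import ctrl, vision, workorder gives the robot as it stands.
- The arm moves only by the tool send_rows, never from a script. Its argument "motion" is a list of rows, each a list of 3 entries, a list of its own where there are three numbers: the shift along the tool's x, y, z each as a share of 2.5 cm, from -1 to 1, then the turn, a rotation vector about the tool's x, y, z each as a share of 4 degrees, from -1 to 1, then the gripper command: -1 is fully open, 1 is shut, values between are in proportion. In form: [[[dx, dy, dz], [rx, ry, rz], jaw], ...]. A call has 1 to 10 rows; each row shifts and turns the commanded pose from where the row before left it, along the tool's axes as they then stand; what a row does not reach is not made up. A row lasts 1/10 s, in which the tool goes at most 50 mm and 8.59 degrees, less where a joint would pass 70% of its speed; a pose out of reach is approached as far as the arm can. A call with a number of a shift or a turn outside -1 to 1 is refused whole. A call with a gripper value outside its range is refused whole. The fingers move at their own pace and stop on an object; the grip force is fixed at half the most. Time passes only in rows, so rows that do not move let the fingers close. It gives the time, the measured TCP pose, the force, the opening and the grip force at its end, in the units of the state.
- ctrl.read_state(): the state, without advancing time (a new reading comes with each control period).
- vision.capture(name): name is "scene" or "side" or "wrist"; returns (picture, depth): 420x560x3 uint8, red, green, blue; 420x560 float32, mm along the optical axis (not along the pixel's ray), 0 where there is no reading.
- vision.get_calibration(name): a dict with "vfov" (degrees; the focal length in pixels is half the picture's height over the tangent of half this angle, whatever the lens; pixels are square), "cx", "cy" (the principal point, pixels), "xyz" and "attitude" of the camera in the world. Camera axes: x right, y down, z forward; pixel columns grow to the right and rows downward; lengths in mm; the calibration is good to about 2 mm. A picture is of the moment at which its call begins: read the wrist's pose just before it. get_calibration takes no time and is no camera call; for the wrist camera it gives the pose at the moment of the call.
- workorder.close_job(): hands the job in; it is judged then, once.
The state is a dict: "t": time; "qpos": joint angles; "joint_velocities": joint speeds; "effort": joint torques, N m; "tool_pos": TCP position; "tool_rot": TCP orientation; "ft_force": force on the tool from outside, world axes, zero at the start; "torque": the same for the moment, N m; "gripper_width": finger opening in mm; "finger_force": force on a finger pad.
Only numpy, scipy, OpenCV 4.12 (cv2) and the standard library are available. Lean on these libraries where they do the work, as an engineer would, in place of code of your own. Each camera call takes 0.05 s, during which the arm holds its last target. There are 200 camera calls.

TASK

Bring the syrup selector valve from shut to the connected line: pull its sprung knob up, turn it towards the port that carries the tall quick coupling (never towards the port closed by the low plug), and let it drop fully home in that side's notch. That notch can stand anywhere in its slot, so feel for it and turn gently, never forcing the stop pin against the notched ring. Then let go of the knob, and leave the other things on the bench where they are.

Things in the scene. Friction and masses are not known exactly. Their poses are not given: they have to be found in the camera images.
- valve: Selector valve fixed to the bench: aluminium block 110 (x) x 260 (y) x 45 mm tall, a round notched ring 100 mm across in the middle of its top, a black knob over the ring, a port near each end (105 mm from the middle along y). Origin: centre of its underside, straight below the knob's axis; x to its back (away from the robot at yaw 0), y along the block to its left end, z up.
- ring_top (a point): Centre of the ring's level upper face, 78 mm above the bench. Notches: one at the front (knob turn 0, shut), one each side in an adjustable segment, so its centre may stand anywhere from 44 to 72 degrees (0.77 to 1.26 rad) off the front: new each time, not reported, to be felt or seen. Notch 9.4 mm wide at 40 mm radius, pin 7 mm (1.7 degrees of play either way).
- knob_grip (a point): Centre of the knob's grip bar, on the knob's axis, 109 mm above the bench with the knob down; x along the bar (pin end at -x), z up. Black plastic bar 50 mm long, 14 mm thick, 40 mm tall (89 to 129 mm above the bench with the knob down), to be pinched across its thickness from above. Under it a round hub, 34 mm across, its top level with the bar's underside.
- plunger (a joint): How far the knob is pulled up, m: 0 = fully home in a notch, 0.008 = the pin just rides on top of the ring, 0.014 = end stop. A spring pulls it down with 6 N at 0, rising to about 10 N at 0.014, so once not gripped it drops by itself (slightly damped) wherever a notch is under the pin.
- selector (a joint): Turn of the knob, rad: 0 = shut, stop pin at the valve's front (-x); positive = clockwise seen from above, which carries the pin towards the valve's +y end; negative towards its -y end. Turning is nearly free (0.04 N m friction) once the pin is clear; end stops at +-1.5.
- stop_pin: Flat steel stop pin, 7 mm wide, that sticks out sideways from the foot of the knob to 56 mm from its axis, in line with the grip bar; it turns and lifts with the knob and drops into the ring's notches. Its origin lies on the knob's axis. Forced sideways in a notch, more than about 40 N on it spoils it.
- coupling_mid (a point): Middle of the steel quick coupling (round, 50 mm tall, 32 mm across, stepped, top 105 mm above the bench) that stands on one of the valve's two ports: the connected line. It can be at either end. Fixed.
- plug_mid (a point): Middle of the low hexagonal blanking plug (12 mm tall, 30 mm across) on the other port. Fixed.
- wrench: Bystander, to be left alone: open-end wrench, 160 mm long, lying flat behind the valve.
- spare_coupling: Bystander, to be left alone: spare steel coupling, 40 mm tall, standing in front of the valve.
- spare_collar: Bystander, to be left alone: flat steel collar, 44 mm across, 14 mm tall, in front of the valve.
- cleaner: Bystander, to be left alone: white bottle, 170 mm tall.
- grease_jar: Bystander, to be left alone: white jar, 60 mm tall.
- small_carton: Bystander, to be left alone: cardboard box 110 x 80 x 70 mm.
- fittings_bin: Bystander, to be left alone: open grey bin 140 x 120 x 60 mm.

How it is judged:
By the outcome, as a careful person would: the job done as asked, in the order asked, and still so for the second after the job is handed in, with the robot touching nothing.
It also fails if it takes over 51 s, if anything falls off the work surface, if the arm or the gripper's body presses on something with over 40 N, if the wrist force passes 120 N, or if a joint passes its speed limit or range.

## Working session

There is one attempt and no reset: what is moved stays moved. The work goes in short steps, Python scripts to look and compute and a tool call to move; the robot and the scene stay as the last step left them, time stands still between calls to the robot, and variables do not carry over. Pictures are saved under pics/ and viewed, at most 10 in all, crops included, and the job is handed in when it is done.

Besides the shell and the picture viewer there is one more tool, called after "Call:" as name(argument=value, ...) on one line, values as JSON. send_rows: Moves the arm, as the interface text tells. Shift numbers are shares of 2.5 cm and turn numbers shares of 4 degrees, none past 1 either way. Its arguments: {"type":"object","properties":{"motion":{"type":"array","items":{"type":"array"}}},"required":["motion"]}

```bash
mkdir -p pics; cat > h.py <<'E'
import numpy as np,cv2
from station import ctrl,vision,workorder
from scipy.spatial.transform import Rotation as R
def rot(q): return R.from_quat([q[1],q[2],q[3],q[0]]).as_matrix()
def snap(n):
    c=vision.get_calibration(n); p,d=vision.capture(n)
    f=210/np.tan(np.radians(c["vfov"])/2)
    return p,d,c,f
def cloud(d,c,f):
    v,u=np.mgrid[:420,:560]
    P=np.stack([(u-c["cx"])/f*d,(v-c["cy"])/f*d,d],-1)
    return P@rot(c["attitude"]).T+np.array(c["xyz"])
E
python3 - <<'E'
from h import *
s=ctrl.read_state();print(s)
for n in["scene","side"]:
    p,d,c,f=snap(n);print(n,c,f)
    np.savez(n,p=p,d=d,W=cloud(d,c,f))
    cv2.imwrite(f"pics/{n}.png",p[...,::-1])
E
```

```text
{'t': 0.0, 'qpos': array([ 1.24241736,  0.43522875,  0.02496921,  1.5740998 , -0.01161396,
        1.13398163, -0.07509349]), 'joint_velocities': array([ 0.00041468,  0.00017885,  0.00012059,  0.00232048, -0.00033698,
       -0.00213776, -0.00013815]), 'effort': array([-2.72831003e-04, -6.70472217e+01,  1.02499735e+00, -3.16217637e+01,
        1.55655871e-02,  1.26865160e-02, -7.57611019e-06]), 'tool_pos': array([ 139.83775122, -608.91937747,  403.92107317]), 'tool_rot': array([-7.71319085e-04,  9.93638147e-01,  1.12617116e-01, -1.52245444e-04]), 'ft_force': array([ 0.35017284,  1.06738388, -0.48031793]), 'torque': array([0.03113693, 0.02271319, 0.00635779]), 'finger_force': 0.0, 'gripper_width': 85.50513909782563}
scene {'vfov': 44.36299616036335, 'cx': 279.89744897231117, 'cy': 208.24991541932496, 'xyz': array([1186.93200981,  920.14243183, 1030.07971482]), 'attitude': array([-0.13104366,  0.25770764,  0.8696886 , -0.40007007])} 515.0646701123892
side {'vfov': 50.409542788300534, 'cx': 279.4978680339289, 'cy': 212.7176106979685, 'xyz': array([198.17457094, 946.51990897, 893.4116736 ]), 'attitude': array([ 0.07941145, -0.1379367 ,  0.89032859, -0.42659382])} 446.17626773902555
```

View pics/scene.png

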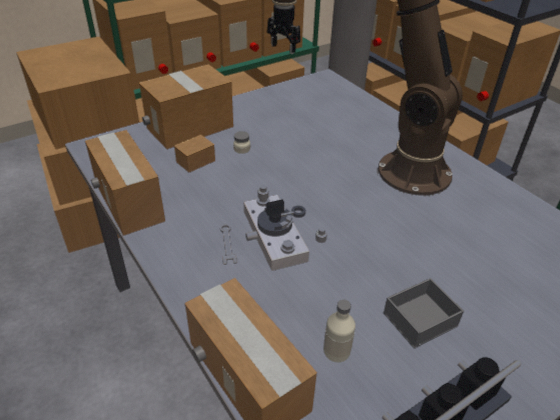

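View pics/side.png

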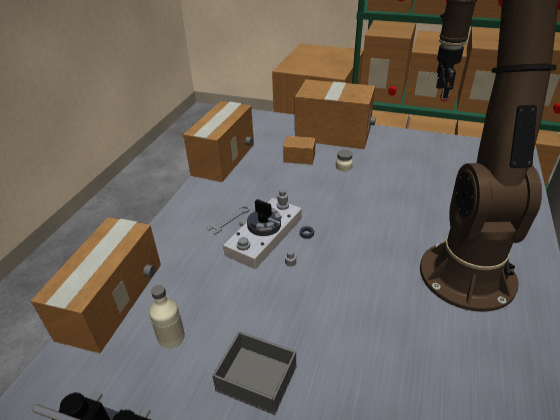

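The valve sits near scene (275,225). The tall coupling is at its far end, scene (263,195) and side (283,198), with the low plug at the near end, scene (288,246) and side (243,242). I'll fit the valve pose from the depth data.

```bash
python3 - <<'E'
from h import *
for n,(u0,v0,u1,v1),cp,pl in[("scene",(235,180,330,275),(263,190),(288,246)),("side",(205,180,315,275),(283,193),(243,242))]:
    z=np.load(n+".npz");W=z["W"];p=z["p"]
    print(n,"coup",W[cp[1],cp[0]].round(),"plug",W[pl[1],pl[0]].round())
    S=W[v0:v1,u0:u1].reshape(-1,3);C=p[v0:v1,u0:u1].reshape(-1,3)
    T=S[(abs(S[:,2]-45)<5)].astype(np.float32)
    r=cv2.minAreaRect(T[:,:2]);print("block",len(T),r)
    k=S[(S[:,2]>92)&(C.max(1)<60)]
    print("knob",len(k),cv2.minAreaRect(k[:,:2].astype(np.float32)),k.mean(0).round(1),k[:,2].max())
    k=S[(abs(S[:,2]-78)<3)];print("ring",cv2.minEnclosingCircle(k[:,:2].astype(np.float32)))
    k=S[(S[:,2]>70)&(np.hypot(*(S[:,:2]-W[cp[1],cp[0],:2]).T)<25)];print("coupling",k.mean(0).round(),k[:,2].max())
    cr=p[v0:v1,u0:u1,::-1];cv2.imwrite(f"pics/{n}c.png",cv2.resize(cr,None,fx=6,fy=6,interpolation=cv2.INTER_CUBIC))
a=cv2.imread("pics/scenec.png");print(a.shape)
E
```

```text
scene coup [551. -91.  90.] plug [606. 122.  64.]Traceback (most recent call last):
  File "<stdin>", line 7, in <module>
cv2.error: OpenCV(4.12.0) /io/opencv/modules/imgproc/src/convhull.cpp:143: error: (-215:Assertion failed) total >= 0 && (depth == CV_32F || depth == CV_32S) in function 'convexHull'
```

```bash
cat > m.py <<'E'
from h import *
A=lambda x:np.ascontiguousarray(x[:,:2],dtype=np.float32)
for n,(u0,v0,u1,v1),cp,pl in[("scene",(235,180,330,275),(263,190),(288,246)),("side",(205,180,315,275),(283,193),(243,242))]:
    z=np.load(n+".npz");W=z["W"];p=z["p"]
    print(n,"coup",W[cp[1],cp[0]].round(),"plug",W[pl[1],pl[0]].round())
    S=W[v0:v1,u0:u1].reshape(-1,3);C=p[v0:v1,u0:u1].reshape(-1,3)
    tab=S[S[:,2]<15];print("table z",np.median(tab[:,2]))
    T=S[(abs(S[:,2]-45)<7)]
    print("block",len(T),np.median(T[:,2]),cv2.minAreaRect(A(T)))
    k=S[(S[:,2]>95)&(C.max(1)<70)]
    print("knob",len(k),cv2.minAreaRect(A(k)),k.mean(0).round(1),k[:,2].max())
    k=S[(abs(S[:,2]-78)<4)&(C.max(1)<90)];print("ring",len(k),cv2.minEnclosingCircle(A(k)))
    k=S[(S[:,2]>70)&(np.hypot(*(S[:,:2]-W[cp[1],cp[0],:2]).T)<25)];print("coupling",k.mean(0).round(),k[:,2].max())
    cr=p[v0:v1,u0:u1,::-1];cv2.imwrite(f"pics/{n}c.png",cv2.resize(cr,None,fx=6,fy=6,interpolation=cv2.INTER_CUBIC))
E
python3 m.py
```

```text
scene coup [551. -91.  90.] plug [606. 122.  64.]
table z -1.8220996496393127
block 1336 43.22038863528638 ((541.0181274414062, 20.248687744140625), (265.2416076660156, 188.2517852783203), 76.72760009765625)
knob 208 ((560.0960693359375, -27.034095764160156), (111.81715393066406, 49.676204681396484), 65.74298858642578) [579.2  13.1 114. ] 130.7963909176633
ring 96 ((574.858642578125, -17.277828216552734), 76.89214324951172)
coupling [557. -85.  89.] 107.95012773034705
side coup [546. -81. 104.] plug [596. 123.  70.]
table z 1.3465624316181675
block 1316 45.98160952591519 ((539.6362915039062, 21.16278076171875), (264.40386962890625, 187.2076873779297), 76.21739959716797)
knob 201 ((412.5592041015625, 439.97930908203125), (87.3741683959961, 1096.6051025390625), 18.38414764404297) [568.5  26.6 126.8] 893.4116735983805
ring 116 ((559.1033325195312, -15.322135925292969), 78.79105377197266)
coupling [549. -84.  91.] 111.06854374211423
```

```bash
python3 - <<'E'
from h import *
for n in["scene","side"]:
    W=np.load(n+".npz")["W"].reshape(-1,3)
    m=(W[:,2]>150)&(W[:,2]<800)&(W[:,0]>250)&(W[:,0]<800)&(abs(W[:,1])<700)
    H,_,_=np.histogram2d(W[m,0],W[m,1],bins=[range(250,801,50),range(-700,701,100)]);print(H.astype(int))
s=ctrl.read_state();c=vision.get_calibration("wrist")
M=rot(s["tool_rot"]);print(c,M.round(3),M.T@(c["xyz"]-s["tool_pos"]),(M.T@rot(c["attitude"])).round(3))
D=np.array([500,0,400])-s["tool_pos"];print(M.T@D/25)
E
```

```text
[[  0   0   0   0   0   0   0   0   0   0   0   0   0   0]
 [  0   0   0   0   0   0   0   0   0   0   0   0   0   0]
 [ 55  66   0   0   0   0   0   0   0   0   0   0   0   0]
 [173 167   0   0   0   0   0   0   0   0   0   0   0   0]
 [190 165   0   0   0   0   0   0   0   0   0   0   0   0]
 [189 181   0   0   0   0   0   0   0   0   0   0   0   0]
 [192 186   0   0   0   0   0   0   0   0   0   0   0   0]
 [193 203   0   0   0   0   0   0   0   0   0   0   0   0]
 [150  66   0   0   0   0   0   0   0   0   0 175   0   0]
 [  0   0   0   0   0   0   0   0   0   0   0   0   0   0]
 [  0   0   0   0   0   0   0   0   0   0   0   0   0   0]]
[[  0   0   0   0   0   0   0   0   0   0   0   0   0   0]
 [  0   0   0   0   0   0   0   0   0   0   0   0   0   0]
 [ 84  80   0   0   0   0   0   0   0   0   0   0   0   0]
 [147 179   0   0   0   0   0   0   0   0   0   0   0   0]
 [147 181   0   0   0   0   0   0   0   0   0   0   0   0]
 [140 179   0   0   0   0   0   0   0   0   0   0   0   0]
 [141 169   0   0   0   0   0   0   0   0   0   0   0   0]
 [133 176   0   0   0   0   0   0   0   0   0   0   0   0]
 [ 26  27   0   0   0   0   0   0   0   0   0 180   0   0]
 [  0   0   0   0   0   0   0   0   0   0   0   0   0   0]
 [  0   0   0   0   0   0   0   0   0   0   0   0   0   0]]
{'vfov': 62.43226165503123, 'cx': 279.51090524259484, 'cy': 212.8973719384313, 'xyz': array([ 206.66525353, -594.84854663,  372.79501168]), 'attitude': array([ 0.10663597,  0.77481845, -0.61725468, -0.08533352])} [[ 0.975  0.224 -0.   ]
 [ 0.224 -0.975  0.001]
 [-0.    -0.001 -1.   ]] [68.27202952  1.26595735 31.18791153] [[-0.    -0.963 -0.27 ]
 [ 1.    -0.001  0.001]
 [-0.001 -0.27   0.963]]
[ 19.49165603 -20.5153226    0.18640192]
```

View pics/sidec.png

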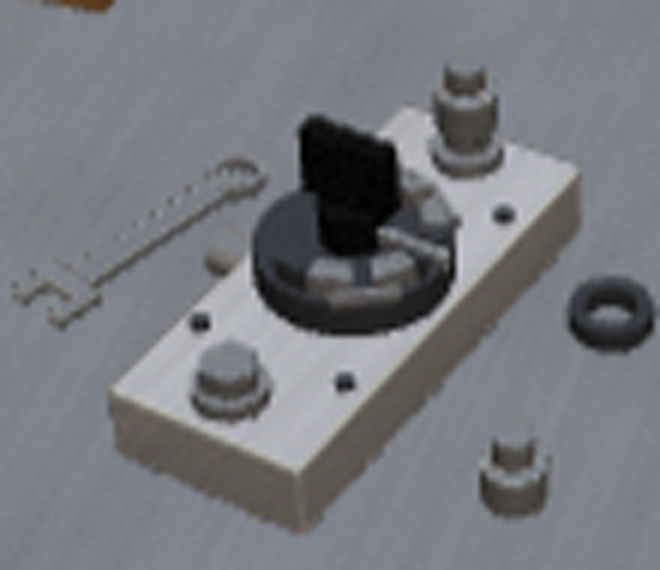

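The crop shows the coupling standing at the −y end (465,110), the plug at the near +y end (230,370), and the pin at the front (440,255). The adjustable notch gaps show light-coloured, so I'll move above the valve for a wrist look.

Call:
send_rows(motion=[[[0.5, -0.45, 0], [0, 0, 0], -1], [[0.94, -0.86, 0], [0, 0, 0], -1], [[0.94, -0.86, 0], [0, 0, 0], -1], [[0.94, -0.86, 0], [0, 0, 0], -1], [[0.94, -0.86, 0], [0, 0, 0], -1], [[0.94, -0.86, 0], [0, 0, 0], -1], [[0.94, -0.86, 0], [0, 0, 0], -1], [[0.94, -0.86, 0], [0, 0, 0], -1], [[0.94, -0.86, 0], [0, 0, 0], -1], [[0.94, -0.86, 0], [0, 0, 0], -1]])

```text
t: 1.1
tool_pos: [313.1, -357.2, 404.6]
tool_rot: [-0.0, 0.994, 0.113, -0.0]
ft_force: [0.2, 0.1, 0.3]
gripper_width: 85.2
finger_force: 0.0
```

Call:
send_rows(motion=[[[0.94, -0.86, 0], [0, 0, 0], -1], [[0.94, -0.86, 0], [0, 0, 0], -1], [[0.94, -0.86, 0], [0, 0, 0], -1], [[0.94, -0.86, 0], [0, 0, 0], -1], [[0.94, -0.86, 0], [0, 0, 0], -1], [[0.94, -0.86, 0], [0, 0, 0], -1], [[0.94, -0.86, 0], [0, 0, 0], -1], [[0.94, -0.86, 0], [0, 0, 0], -1], [[0.94, -0.86, 0], [0, 0, 0], -1], [[0.94, -0.86, 0], [0, 0, 0], -1]])

```text
t: 2.1
tool_pos: [493.3, -95.2, 404.6]
tool_rot: [0.0, 0.994, 0.113, -0.0]
ft_force: [-0.1, -0.6, 0.8]
gripper_width: 85.3
finger_force: 0.0
```

Call:
send_rows(motion=[[[0.94, -0.86, 0], [0, 0, 0], -1], [[0.94, -0.86, 0], [0, 0, 0], -1], [[0.94, -0.86, 0], [0, 0, 0.6], -1], [[0.2, -0.2, 0], [0, 0, 1], -1], [[0, 0, 0], [0, 0, 1], -1], [[0, 0, 0], [0, 0, 1], -1], [[0, 0, 0], [0, 0, 1], -1], [[0, 0, 0], [0, 0, 1], -1], [[0, 0, 0], [0, 0, 1], -1], [[0, 0, 0], [0, 0, 0], -1]])

```text
t: 3.1
tool_pos: [551.0, -11.9, 404.6]
tool_rot: [0.0, 0.993, -0.117, -0.0]
ft_force: [-0.4, 0.0, 1.0]
gripper_width: 85.2
finger_force: 0.0
```

```bash
python3 - <<'E'
from h import *
s=ctrl.read_state();print(s["t"],s["tool_pos"],rot(s["tool_rot"]).round(3),s["qpos"])
p,d,c,f=snap("wrist");np.savez("wrist",p=p,d=d,W=cloud(d,c,f),f=f)
print(c,f);cv2.imwrite("pics/wrist.png",p[...,::-1])
E
```

```text
3.1 [550.97378705 -11.93345575 404.56193118] [[ 0.972 -0.233 -0.001]
 [-0.233 -0.972 -0.   ]
 [-0.     0.    -1.   ]] [ 0.12200764  0.33325363 -0.25902926  1.73807556  0.09499656  1.08301871
 -1.97400422]
{'vfov': 62.43226165503123, 'cx': 279.51090524259484, 'cy': 212.8973719384313, 'xyz': array([617.61891797, -29.09551952, 373.32802406]), 'attitude': array([-0.08501728, -0.61323382,  0.77800969,  0.10685163])} 346.530999596185
```

View pics/wrist.png

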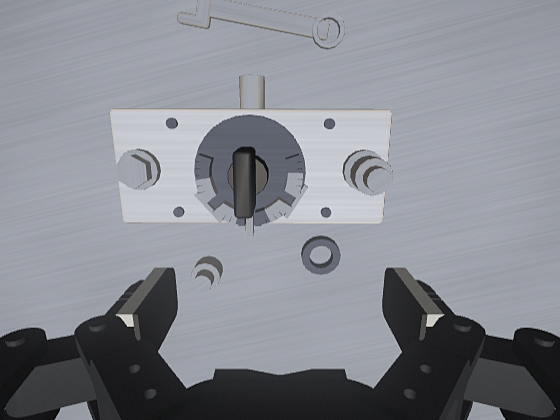

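The wrist picture shows the block roughly square to the tool. The ring is at about (249,170), the bar at (244,182), the coupling right at (368,172) and the plug left at (138,170). Next: fit the pose and enlarge the ring.

```bash
python3 - <<'E'
from h import *
A=lambda x:np.ascontiguousarray(x[:,:2],dtype=np.float32)
z=np.load("wrist.npz");W=z["W"];p=z["p"]
S=W[60:245,90:410];C=p[60:245,90:410]
f=S.reshape(-1,3);c=C.reshape(-1,3)
print("table",np.median(f[f[:,2]<15][:,2]))
m=(abs(f[:,2]-45)<4)&(c.min(1)>150);T=f[m];print("block",np.median(T[:,2]),cv2.minAreaRect(A(T)))
k=f[f[:,2]>124];k=k[np.hypot(k[:,0]-570,k[:,1]-18)<60];print("bar top",len(k),cv2.minAreaRect(A(k)),k.mean(0),np.median(k[:,2]))
m=(abs(f[:,2]-78)<3)&(np.hypot(f[:,0]-570,f[:,1]-18)<80);k=f[m];print("ring",cv2.minEnclosingCircle(A(k)),np.median(k[:,2]))
for q in[(138,170),(374,181)]:print(W[q[1],q[0]])
cr=p[105:245,185:315,::-1];cv2.imwrite("pics/ring.png",cv2.resize(cr,None,fx=4.2,fy=4.2,interpolation=cv2.INTER_CUBIC))
E
```

```text
table -0.5481307405445648
block 44.406366722794814 ((576.5784912109375, 7.47723388671875), (258.6173095703125, 109.24573516845703), 76.30082702636719)
bar top 1295 ((577.1983642578125, 7.906044006347656), (14.03848648071289, 49.318359375), 75.7921371459961) [577.87580562   7.37737256 128.03970245] 128.18259272917672
ring ((570.188232421875, 9.995495796203613), 48.76958084106445) 77.96154567302472
[601.55348906 103.76979357  66.22462828]
[552.01242656 -90.07969813 104.37563065]
```

View pics/ring.png

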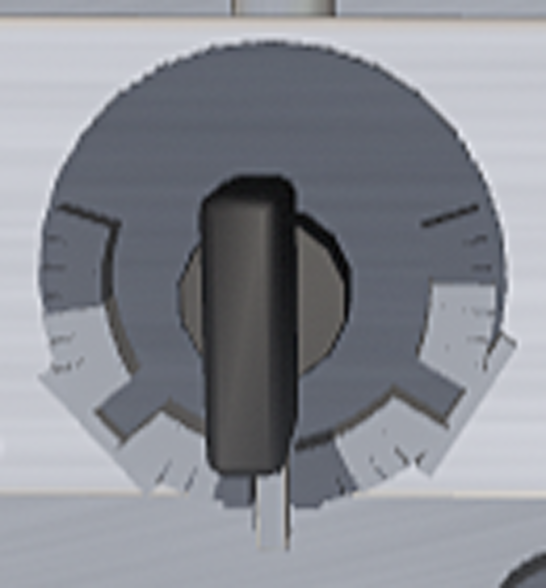

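```bash
python3 - <<'E'
from h import *
c=vision.get_calibration("wrist");f=346.531;M=rot(c["attitude"]);o=np.array(c["xyz"])
ctr=np.array([576.9,7.7]);yaw=np.radians(-14)
def pt(u,v,z):
    u=185+(u+.5)/4.2-.5;v=105+(v+.5)/4.2-.5
    r=M@[(u-c["cx"])/f,(v-c["cy"])/f,1];return (o+r*(z-o[2])/r[2])[:2]
for n,u,v,z in[("upIn",427,357,78),("upOut",463,392,78),("loIn",393,387,78),("loOut",440,425,78),("pin",272,545,75),("pin",270,500,75),("LupIn",132,375,78),("LupOut",97,410,78),("LloIn",163,408,78),("LloOut",124,443,78)]:
    w=pt(u,v,z)-ctr;a=np.degrees(np.arctan2(w[1],w[0])-yaw)-180
    print(n,np.hypot(*w).round(1),((a+180)%360-180).round(1))
s=ctrl.read_state();print(s["t"],s["tool_pos"])
T=rot(s["tool_rot"]);print(T.T@(np.r_[ctr,109+155]-s["tool_pos"])/25, np.degrees(np.arctan2(T[1,0],T[0,0])))
E
```

```text
upIn 35.3 67.8
upOut 45.3 62.8
loIn 32.5 52.5
loOut 45.3 52.0
pin 55.9 -0.1
pin 45.7 -0.5
LupIn 33.6 -57.9
LupOut 44.1 -54.8
LloIn 33.3 -41.9
LloOut 44.7 -43.4
3.15 [551.06518025 -12.04559926 404.6039903 ]
[ 0.82537099 -1.00794163  5.62367409] -13.333330683224103
```

The right-hand notch reads about −58.7° and the valve is at (577, 8) with yaw −14°. Now the descent, open around the bar.

Call:
send_rows(motion=[[[0.43, -0.5, 0.5], [0, 0, 0.17], -1], [[0.4, -0.5, 0.9], [0, 0, 0], -1], [[0, 0, 0.9], [0, 0, 0], -1], [[0, 0, 0.9], [0, 0, 0], -1], [[0, 0, 0.9], [0, 0, 0], -1], [[0, 0, 0.8], [0, 0, 0], -0.5], [[0, 0, 0.4], [0, 0, 0], 0], [[0, 0, 0.2], [0, 0, 0], 0.3], [[0, 0, 0], [0, 0, 0], 0.3]])

```text
t: 4.05
tool_pos: [577.7, 6.6, 267.1]
tool_rot: [0.0, 0.992, -0.123, -0.0]
ft_force: [0.4, 0.7, -0.3]
gripper_width: 30.3
finger_force: 0.0
```

```bash
python3 - <<'E'
from h import *
s=ctrl.read_state();print(s["t"],s["tool_pos"],s["gripper_width"],s["ft_force"])
p,d,c,f=snap("wrist");cv2.imwrite("pics/w2.png",p[...,::-1])
E
```

```text
4.05 [577.66165196   6.6203846  267.12933102] 30.2949887473348 [ 0.4281136   0.66534863 -0.32978536]
```

View pics/w2.png

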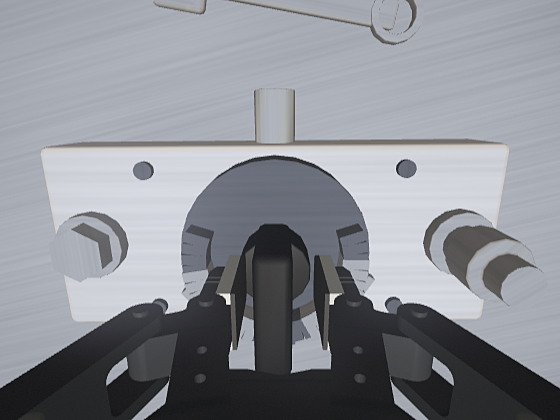

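The bar is at u≈272 between pads centred at u≈276, so the tool is about 1 mm off. Correct and close.

Call:
send_rows(motion=[[[0, -0.045, 0], [0, 0, 0], 0.5], [[0, 0, 0], [0, 0, 0], 0.8], [[0, 0, 0], [0, 0, 0], 1], [[0, 0, 0], [0, 0, 0], 1], [[0, 0, 0], [0, 0, 0], 1], [[0, 0, 0], [0, 0, 0], 1]])

```text
t: 4.7
tool_pos: [578.6, 8.4, 268.3]
tool_rot: [-0.001, 0.992, -0.123, 0.001]
ft_force: [0.3, 2.5, 6.3]
gripper_width: 13.1
finger_force: 59.3
```

```bash
python3 - <<'E'
from h import *
s=ctrl.read_state();print({k:np.round(v,2) for k,v in s.items() if k not in("qpos","joint_velocities","effort")})
E
```

```text
{'t': np.float64(4.7), 'tool_pos': array([578.55,   8.36, 268.31]), 'tool_rot': array([-0.  ,  0.99, -0.12,  0.  ]), 'ft_force': array([0.32, 2.5 , 6.26]), 'torque': array([ 0.62,  0.05, -0.03]), 'finger_force': np.float64(59.32), 'gripper_width': np.float64(13.11)}
```

Call:
send_rows(motion=[[[0, 0, -0.15], [0, 0, 0], 1], [[0, 0, -0.15], [0, 0, 0], 1], [[0, 0, -0.12], [0, 0, 0], 1], [[0, 0, -0.1], [0, 0, 0], 1], [[0, 0, 0], [0, 0, 0], 1], [[0, 0, 0], [0, 0, 0], 1]])

```text
t: 5.3
tool_pos: [578.4, 8.2, 279.7]
tool_rot: [-0.001, 0.992, -0.123, 0.0]
ft_force: [4.4, 4.1, -10.9]
gripper_width: 13.4
finger_force: 58.5
```

```bash
python3 - <<'E'
from h import *
s=ctrl.read_state();print({k:np.round(v,2) for k,v in s.items() if k not in("qpos","joint_velocities","effort")})
p,d,c,f=snap("wrist");W=cloud(d,c,f)
b=(p.max(2)<70)&(W[...,2]>115)&(W[...,2]<150)&(np.mgrid[:420,:560][0]<330);print(b.sum())
p2=p[180:400,160:400,::-1];cv2.imwrite("pics/w3.png",cv2.resize(p2,None,fx=2.7,fy=2.7))
E
```

```text
{'t': np.float64(5.3), 'tool_pos': array([578.36,   8.22, 279.73]), 'tool_rot': array([-0.  ,  0.99, -0.12,  0.  ]), 'ft_force': array([  4.45,   4.11, -10.86]), 'torque': array([ 0.86, -1.33, -0.03]), 'finger_force': np.float64(58.49), 'gripper_width': np.float64(13.44)}
4956
```

View pics/w3.png

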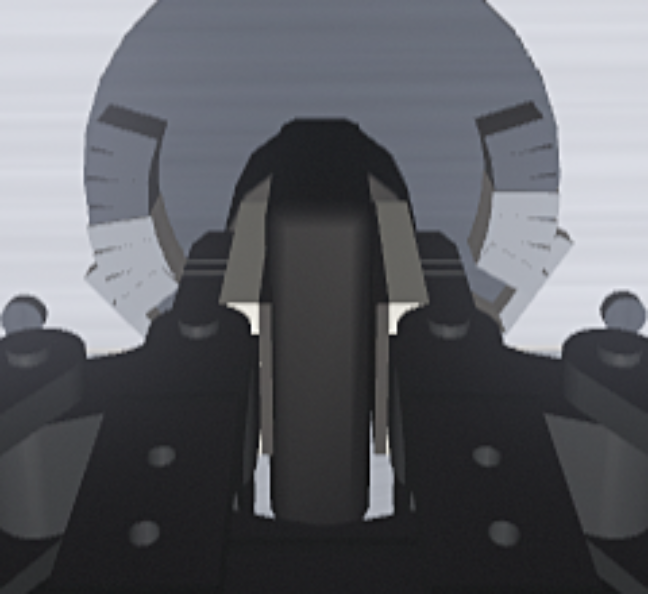

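The bar is gripped squarely and lifted about 11 mm with 10 N of spring pull. Turn towards the coupling (CCW, tool −z) and watch the moment.

Call:
send_rows(motion=[[[0, 0, 0], [0, 0, -0.5], 1], [[0, 0, 0], [0, 0, -0.75], 1], [[0, 0, 0], [0, 0, -0.75], 1], [[0, 0, 0], [0, 0, -0.75], 1], [[0, 0, 0], [0, 0, 0], 1]])

```text
t: 5.85
tool_pos: [578.4, 8.5, 279.7]
tool_rot: [-0.001, 1.0, -0.026, 0.001]
ft_force: [5.4, 4.9, -9.9]
gripper_width: 13.1
finger_force: 58.6
```

```bash
cat > st.py <<'E'
from h import *
s=ctrl.read_state();T=rot(s["tool_rot"]);print({k:np.round(v,2) for k,v in s.items() if k not in("qpos","joint_velocities","effort")},"selector",np.degrees(np.arctan2(T[1,0],T[0,0]))+14)
E
python3 st.py
```

```text
{'t': np.float64(5.85), 'tool_pos': array([578.42,   8.5 , 279.7 ]), 'tool_rot': array([-0.  ,  1.  , -0.03,  0.  ]), 'ft_force': array([ 5.41,  4.9 , -9.9 ]), 'torque': array([ 1.13, -1.42,  0.01]), 'finger_force': np.float64(58.56), 'gripper_width': np.float64(13.13)} selector 11.01737354423325
```

Call:
send_rows(motion=[[[0, 0, 0], [0, 0, -0.75], 1], [[0, 0, 0], [0, 0, -0.75], 1], [[0, 0, 0], [0, 0, -0.75], 1], [[0, 0, 0], [0, 0, -0.75], 1], [[0, 0, 0], [0, 0, -0.75], 1], [[0, 0, 0], [0, 0, -0.75], 1], [[0, 0, 0], [0, 0, -0.75], 1], [[0, 0, 0], [0, 0, -0.75], 1], [[0, 0, 0], [0, 0, -0.75], 1], [[0, 0, 0], [0, 0, 0], 1]])

```text
t: 6.85
tool_pos: [578.3, 9.3, 279.7]
tool_rot: [-0.001, 0.978, 0.208, 0.001]
ft_force: [4.9, 7.7, -10.5]
gripper_width: 13.2
finger_force: 58.6
```

```bash
python3 st.py
```

```text
{'t': np.float64(6.85), 'tool_pos': array([578.31,   9.28, 279.71]), 'tool_rot': array([-0.  ,  0.98,  0.21,  0.  ]), 'ft_force': array([  4.86,   7.7 , -10.46]), 'torque': array([ 1.79, -1.28,  0.04]), 'finger_force': np.float64(58.55), 'gripper_width': np.float64(13.22)} selector 38.054940714334975
```

Call:
send_rows(motion=[[[0, 0, 0], [0, 0, -0.75], 1], [[0, 0, 0], [0, 0, -0.75], 1], [[0, 0, 0], [0, 0, -0.75], 1], [[0, 0, 0], [0, 0, -0.75], 1], [[0, 0, 0], [0, 0, -0.75], 1], [[0, 0, 0], [0, 0, -0.5], 1], [[0, 0, 0], [0, 0, -0.5], 1], [[0, 0, 0], [0, 0, -0.25], 1], [[0, 0, 0], [0, 0, 0], 1]])

```text
t: 7.75
tool_pos: [578.0, 9.7, 279.6]
tool_rot: [-0.002, 0.927, 0.375, 0.001]
ft_force: [3.5, 10.3, -10.8]
gripper_width: 13.2
finger_force: 58.5
```

```bash
python3 st.py; python3 - <<'E'
from h import *
for n,(u0,v0,u1,v1) in{"scene":(240,185,320,265),"side":(220,180,310,270)}.items():
    p,d,c,f=snap(n);cv2.imwrite(f"pics/{n}2.png",cv2.resize(p[v0:v1,u0:u1,::-1],None,fx=4.4,fy=5,interpolation=cv2.INTER_CUBIC))
a=[cv2.resize(cv2.imread(f"pics/{n}2.png"),(390,440)) for n in("scene","side")]
cv2.imwrite("pics/both.png",np.hstack(a))
E
```

```text
{'t': np.float64(7.75), 'tool_pos': array([578.05,   9.72, 279.63]), 'tool_rot': array([-0.  ,  0.93,  0.37,  0.  ]), 'ft_force': array([  3.49,  10.34, -10.81]), 'torque': array([ 2.15, -1.04,  0.  ]), 'finger_force': np.float64(58.55), 'gripper_width': np.float64(13.21)} selector 58.01308597303184
```

View pics/both.png

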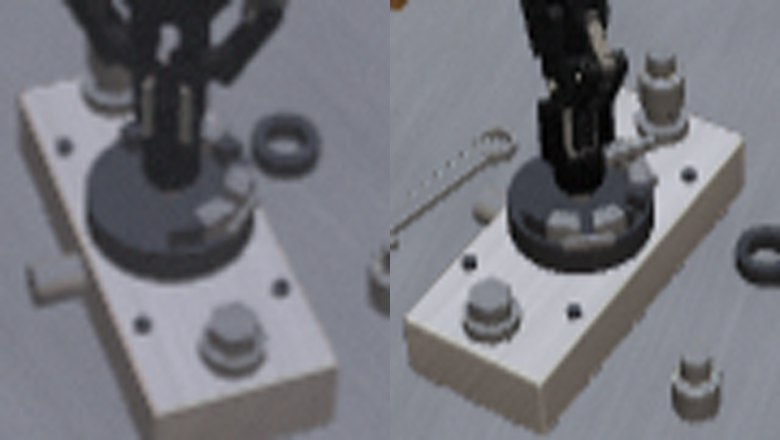

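The pin now stands on the coupling side near the notch (right half, about (625,155)). I'll relieve the sideways force and lower to feel.

Call:
send_rows(motion=[[[0.08, -0.03, 0], [0, 0, 0], 1], [[0, 0, 0.1], [0, 0, 0], 1], [[0, 0, 0.1], [0, 0, 0], 1], [[0, 0, 0], [0, 0, 0], 1]])

```text
t: 8.25
tool_pos: [578.5, 10.4, 274.2]
tool_rot: [-0.001, 0.927, 0.374, -0.0]
ft_force: [0.7, 6.7, -9.7]
gripper_width: 13.1
finger_force: 58.8
```

```bash
python3 st.py
```

```text
{'t': np.float64(8.25), 'tool_pos': array([578.54,  10.4 , 274.24]), 'tool_rot': array([-0.  ,  0.93,  0.37, -0.  ]), 'ft_force': array([ 0.74,  6.66, -9.7 ]), 'torque': array([ 1.47, -0.55,  0.03]), 'finger_force': np.float64(58.85), 'gripper_width': np.float64(13.11)} selector 57.91588068986895
```

Call:
send_rows(motion=[[[0.03, -0.05, 0], [0, 0, 0], 1], [[0, 0, 0.1], [0, 0, 0], 1], [[0, 0, 0.1], [0, 0, 0], 1], [[0, 0, 0], [0, 0, 0], 1]])

```text
t: 8.65
tool_pos: [578.4, 10.9, 269.7]
tool_rot: [-0.0, 0.928, 0.373, -0.0]
ft_force: [1.2, 3.5, -6.8]
gripper_width: 13.6
finger_force: 59.1
```

```bash
python3 st.py
```

```text
{'t': np.float64(8.65), 'tool_pos': array([578.45,  10.92, 269.69]), 'tool_rot': array([-0.  ,  0.93,  0.37, -0.  ]), 'ft_force': array([ 1.22,  3.48, -6.84]), 'torque': array([ 0.92, -0.42,  0.01]), 'finger_force': np.float64(59.07), 'gripper_width': np.float64(13.61)} selector 57.85453168273493
```

It is in the notch: z has dropped below the riding height and the force follows the spring. Lower the last bit and release.

Call:
send_rows(motion=[[[0, 0, 0.08], [0, 0, 0], 1], [[0, 0, 0.03], [0, 0, 0], 1], [[0, 0, 0], [0, 0, 0], 1]])

```text
t: 8.95
tool_pos: [578.6, 11.1, 268.3]
tool_rot: [0.0, 0.928, 0.373, 0.0]
ft_force: [-3.3, 4.3, 3.5]
gripper_width: 13.4
finger_force: 60.8
```

```bash
python3 st.py
```

```text
{'t': np.float64(8.95), 'tool_pos': array([578.55,  11.06, 268.34]), 'tool_rot': array([0.  , 0.93, 0.37, 0.  ]), 'ft_force': array([-3.32,  4.28,  3.5 ]), 'torque': array([ 0.81,  0.57, -0.03]), 'finger_force': np.float64(60.83), 'gripper_width': np.float64(13.36)} selector 57.85076979954103
```

Call:
send_rows(motion=[[[0, 0, 0], [0, 0, 0], 0.5], [[0, 0, 0], [0, 0, 0], 0.2], [[0, 0, 0], [0, 0, 0], 0], [[0, 0, -0.3], [0, 0, 0], -0.2], [[0, 0, -0.8], [0, 0, 0], -0.2], [[0, 0, -1], [0, 0, 0], -0.2], [[0, 0, -1], [0, 0, 0], -0.2], [[0, 0, -1], [0, 0, 0], -0.2], [[0, 0, -1], [0, 0, 0], -0.2], [[0, 0, 0], [0, 0, 0], -0.2]])

```text
t: 9.95
tool_pos: [579.4, 11.3, 399.1]
tool_rot: [0.001, 0.928, 0.373, 0.003]
ft_force: [-0.6, 0.3, -0.1]
gripper_width: 51.1
finger_force: 0.0
```

```bash
python3 st.py; python3 - <<'E'
from h import *
p,d,c,f=snap("wrist");W=cloud(d,c,f);S=W.reshape(-1,3)
k=S[(S[:,2]>120)&(S[:,2]<150)&(np.hypot(S[:,0]-577,S[:,1]-8)<32)]
print(len(k),np.median(k[:,2]),cv2.minAreaRect(np.ascontiguousarray(k[:,:2],dtype=np.float32)))
cv2.imwrite("pics/end.png",p[...,::-1])
E
```

```text
{'t': np.float64(9.95), 'tool_pos': array([579.44,  11.27, 399.1 ]), 'tool_rot': array([0.  , 0.93, 0.37, 0.  ]), 'ft_force': array([-0.59,  0.27, -0.06]), 'torque': array([ 0.05, -0.05, -0.05]), 'finger_force': np.float64(0.0), 'gripper_width': np.float64(51.08)} selector 57.842676183210656
1264 128.1763512774334 ((576.884033203125, 8.65733528137207), (49.61289978027344, 13.690949440002441), 44.042930603027344)
```

View pics/end.png

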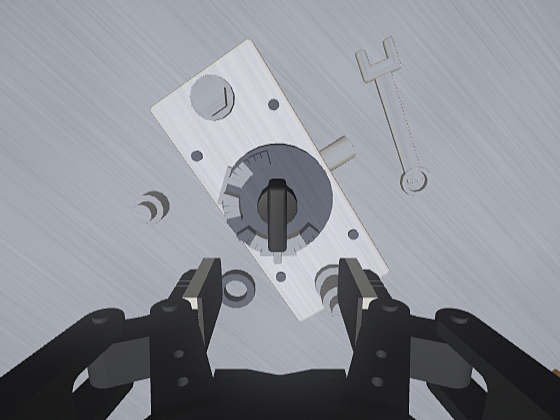

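The bar top reads 128.2 mm, the same as when the knob was down at the start. The pin (277,258) sits in the notch on the coupling side at 58°, and the gripper is clear.

```bash
python3 -c "
from station import workorder;print(workorder.close_job())"
```

```text
the job is handed in; nothing more can be done
None
```

The selector valve is on the connected line: I turned the knob about 58° towards the tall coupling and it dropped fully home in that side's notch. The knob is released, I touched nothing else on the bench, and I handed the job in about 10 s into the 51 s limit; no verdict came back.

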